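# Sort excavated finds into conservation trays

## Task

Sort the five finds on the conservation bench by material: the two green bronze pieces into the tray lined pale green, the two clay pieces into the tray lined pale orange, the blue glass flask into the tray lined pale blue. Set each one down gently, without dropping it or knocking it away, so that it stands upright on the lining inside the tray without touching the other find there. Leave the glue bottle and the swab jar where they stand.

Things in the scene. Friction and masses are not known exactly. Their poses are not given: they have to be found in the camera images.
- bronze_foot: Loose find: dark green bronze paw foot of a vessel. Round disc 42 mm across, 10 high (toes reach 25 from the axis on its +x side); on it an upright round column 30 across up to height 48, a brown band near its top. About 160 g. Stands upright; origin at the centre of its underside, z up. Grasp the column from above.
- bronze_loop: Loose find: dark green bronze loop on a base plate. Plate 44 (x) by 34 (y) by 8 mm high; on its middle a web and ring stand in its x-z plane, 10 thick along y, 20 long (x) at the root, 30 at the ring, from height 8 to 45. About 130 g. Origin at the centre of the underside, z up. Grasp ring and web across the 10 mm (own y) from above.
- clay_lamp: Loose find: orange-brown clay oil lamp, low round body 52 mm across (at heights 6 to 24), 32 high, two dark holes in its top; a blunt spout 20 wide points along its +x and ends 40 from the axis, a small lug on -x ends 34 from it. About 110 g. Origin at the centre of the underside, on the body's axis, z up. Grasp the body across its own y from above.
- clay_juglet: Loose find: orange-brown fired-clay juglet, round: belly 44 across (at heights 10 to 34) with a darker band, neck 22 across, lip 30 across with a dark mouth, 58 high. About 90 g. Stands upright; origin at the centre of the underside, z up. Any grasp direction across the belly.
- glass_flask: Loose find: deep blue glass flask, round: body 34 across up to height 40 with a pale blue stripe, neck 18 across, lip 26 across, 56 high. About 60 g. Stands upright; origin at the centre of the underside, z up. Any grasp direction across the body.
- green_tray: Shallow white tray with a pale green foam lining, for bronze. Fixed to the table, never moves. Outer 150 (x) by 190 (y) by 20 high (z), walls 4 thick; inside 142 by 182. The lining's top, on which finds stand, is 10 above the table; the rim stands 10 above the lining. Origin: centre of its underside, on the table; z up, y along its longer side.
- orange_tray: Shallow white tray with a pale orange foam lining, for fired clay. Fixed to the table, never moves. Outer 150 (x) by 190 (y) by 20 high (z), walls 4 thick; inside 142 by 182. The lining's top, on which finds stand, is 10 above the table; the rim stands 10 above the lining. Origin: centre of its underside, on the table; z up, y along its longer side.
- blue_tray: Shallow white tray with a pale blue foam lining, for glass. Fixed to the table, never moves. Outer 150 (x) by 190 (y) by 20 high (z), walls 4 thick; inside 142 by 182. The lining's top, on which finds stand, is 10 above the table; the rim stands 10 above the lining. Origin: centre of its underside, on the table; z up, y along its longer side.
- glue_bottle: Bystander, loose, stands in the row of finds: modern white plastic glue bottle with yellow label and yellow nozzle, 38 across, 62 high. Not a find: leave it where it stands. Origin at the centre of its underside, z up.
- swab_jar: Bystander, loose, stands between two trays: round steel jar 42 across, 55 high, with three thin swab sticks reaching up to height 87. Leave it where it stands. Origin at the centre of its underside, z up.
Things that resemble listed ones, but are neither listed nor needed, are in the scene too. What is shaped like the green_tray but pink is not meant.

How it is judged:
By the outcome, as a careful person would: the job done as asked, in the order asked, and still so for the second after the job is handed in, with the robot touching nothing.
It also fails if it takes over 128 s, if anything falls off the work surface, if the arm or the gripper's body presses on something with over 40 N, if the wrist force passes 120 N, or if a joint passes its speed limit or range.

## Robot

A 7-joint arm with a two-finger parallel gripper is mounted at the origin on the work surface. World frame = base frame: x ahead of the robot, y to its left, z up, the work surface at z = 0. Lengths are in m, angles in rad, forces in N, time in s.
With the tool pointing down it reaches from about 0.4 to 0.85 m from the base axis. Payload 4.5 kg.
Tool frame: the origin (TCP) lies on the centre line of the jaws, within the pads' length; the fingertips stand 8 mm ahead of it and the grasp point (between the pads) lies 11 mm behind it (r.tcp_to_tips is the z of the fingertips in the tool frame, in m); z points along the fingers, y is the line along which they close (so a half turn about z gives the same grasp; the last joint's range is limited). The gripper opens to 85 mm and grips with 20 to 120 N. Pads are 22 mm wide; open, the fingers measure 114 mm over their backs; the gripper's body (76 mm by 85 mm) begins 54 mm behind the grasp point. The pads swing forward as they close: fully open they stand 13 mm farther back than shut.
Start: joints at [-1.205, 0.689, -0.195, 1.565, 0.157, 0.902, -0.215], TCP at [0.204, 0.591, 0.239] pointing down, gripper open.
Joint ranges: [-3.01, 3.01], [-0.46, 2.08], [-1.47, 1.51], [0.13, 2.56], [-1, 4.14], [0.04, 2.09], [-2.66, 2.66]. Speed limits (rad/s): [2.57, 2.57, 3.14, 3.14, 3.14, 3.14, 3.14].

## Interface

Orientations are given as a unit quaternion [x, y, z, w].
In Python, from bench import r gives the robot as it stands.
- The arm moves only by the tool carry_out, never from a script. Its argument "plan" is one flat list of numbers, 7 for each row, row after row: the shift along the tool's x, y, z in m, then the turn, a rotation vector about the tool's x, y, z in degrees, then the finger opening in m, from 0 to 0.0854. In form: [x, y, z, ax, ay, az, claw, x, y, z, ax, ay, az, claw, ...]. A call has 1 to 20 rows; each row shifts and turns the commanded pose from where the row before left it, along the tool's axes as they then stand; what a row does not reach is not made up. A row lasts 1/12 s, in which the tool goes at most 41.7 mm and 7.16 degrees, less where a joint would pass 70% of its speed; a pose out of reach is approached as far as the arm can. A call with a gripper value outside its range is refused whole. The fingers move at their own pace and stop on an object; "squeeze" is the grip in N (left out, the last holds). Time passes only in rows, so rows that do not move let the fingers close. It gives the time, the measured TCP pose, the force, the opening and the grip force at its end, in the units of the state.
- r.observe(): the state, without advancing time (a new reading comes with each control period).
- r.get_image(name): name is "scene" or "top" or "wrist"; returns a dict with "image" (384x512x3 uint8, red, green, blue), "range_z" (384x512 float32, m along the optical axis (not along the pixel's ray), 0 where there is no reading), "K" (3x3 intrinsics, pixels), "world_to_cam" (4x4, takes a point from world to camera coordinates); the wrist camera has in their place "tool_from_camera" (4x4, takes a point from camera to tool coordinates, whose origin is the TCP and whose axes are the flange's). Camera axes: x right, y up, looking along -z (the intrinsics and any distortion apply to the point x, -y, -z); pixel columns grow to the right and rows downward; lengths in m; the calibration is good to about 2 mm. A picture is of the moment at which its call begins: read the wrist's pose just before it.
- r.close_job(): hands the job in; it is judged then, once.
The state is a dict: "time_s": time; "joints": joint angles; "dq": joint speeds; "joint_efforts": joint torques, N m; "ee_pos": TCP position; "orientation": TCP orientation; "force": force on the tool from outside, world axes, zero at the start; "moment": the same for the moment, N m; "finger_gap": opening from 0.0 (shut) to 1.0 (fully open); "finger_force": force on a finger pad.
Only numpy, scipy, OpenCV 4.12 (cv2) and the standard library are available. Lean on these libraries where they do the work, as an engineer would, in place of code of your own. Each camera call takes 0.05 s, during which the arm holds its last target. There are 200 camera calls.

## Working session

There is one attempt and no reset: what is moved stays moved. The work goes in short steps, Python scripts to look and compute and a tool call to move; the robot and the scene stay as the last step left them, time stands still between calls to the robot, and variables do not carry over. Pictures are saved under pics/ and viewed, at most 14 in all, crops included, and the job is handed in when it is done.

Besides the shell and the picture viewer there is one more tool, called after "Call:" as a command line: name --argument value ..., lists and objects as JSON in quotes. carry_out: Moves the arm, as the interface text tells. Its arguments: {"type":"object","properties":{"plan":{"type":"array","items":{"type":"number"}},"squeeze":{"type":"number"}},"required":["plan"]}

```bash
mkdir -p pics; ls
python3 - <<'E'
from bench import r
import cv2,numpy as np
print(r.observe())
for n in("top","scene"):
    d=r.get_image(n); cv2.imwrite(f"pics/{n}0.png",cv2.resize(d["image"][:,:,::-1],(800,600),interpolation=cv2.INTER_CUBIC)); np.savez(f"{n}0.npz",**d)
    print({k:(v.tolist() if v.size<20 else v.shape) for k,v in d.items() if hasattr(v,'size')}, [k for k in d])
E
```

```text
pics
{'time_s': 0.0, 'joints': array([-1.20519899,  0.69001422, -0.1945167 ,  1.56635192,  0.15729501,
        0.90247425, -0.21510126]), 'dq': array([-1.82001999e-03, -1.02916950e-03,  1.01815325e-03,  6.78082040e-04,
        3.01884877e-04,  8.14406530e-05, -1.61897521e-03]), 'joint_efforts': array([ 3.09211600e-05, -5.39604592e+01, -1.26636285e+00, -1.58545607e+01,
        9.18174803e-03,  9.60107282e-03, -6.48495529e-06]), 'ee_pos': array([0.20342601, 0.59029754, 0.23846312]), 'orientation': array([ 1.65097668e-01,  9.86276786e-01, -9.23598707e-04, -9.22554871e-05]), 'force': array([-0.38536371, -0.51276182, -0.16032925]), 'moment': array([ 0.01349658,  0.00789443, -0.04282043]), 'finger_force': 0.0, 'finger_gap': 1.0045022984106888}
{'image': (384, 512, 3), 'range_z': (384, 512), 'K': [[449.2162721795564, 0.0, 254.5228582183221], [0.0, 449.2162721795564, 194.82575212239075], [0.0, 0.0, 1.0]], 'world_to_cam': [[-0.017186974431889122, -0.9998026841346093, 0.009959955176022564, 0.002796813150046699], [0.9971429937566231, -0.01640672336129352, 0.07373377401588323, -0.4609391313551391], [-0.07355581494319088, 0.011198760010678625, 0.9972282235588131, -1.1077090560646523], [0.0, 0.0, 0.0, 1.0]]} ['image', 'range_z', 'K', 'world_to_cam']
{'image': (384, 512, 3), 'range_z': (384, 512), 'K': [[384.0768258002031, 0.0, 257.21753020773804], [0.0, 384.0768258002031, 194.43282804608322], [0.0, 0.0, 1.0]], 'world_to_cam': [[0.7396391583007366, 0.6727948274763603, 0.016764117311466886, -0.3242639803343606], [-0.48662646348651756, 0.5174355547370778, 0.7038857376936526, 0.19756160865814404], [0.46489633311393536, -0.5287793176883787, 0.7101153657274498, -1.1458859518740294], [0.0, 0.0, 0.0, 1.0]]} ['image', 'range_z', 'K', 'world_to_cam']
```

View pics/top0.png

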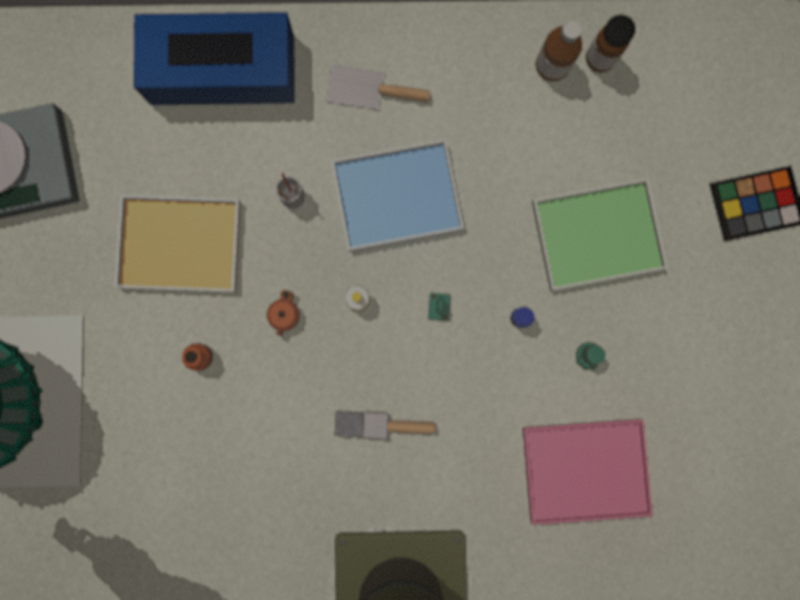

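View pics/scene0.png

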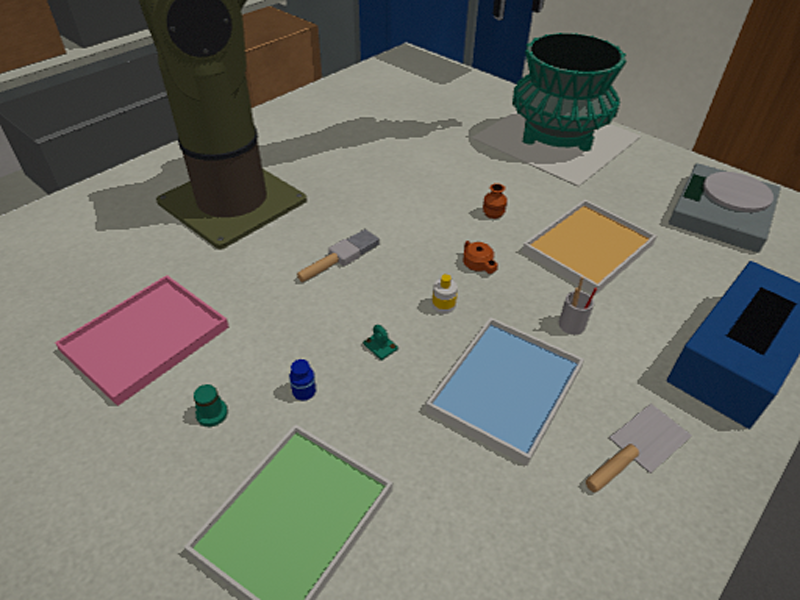

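The top view shows the row left to right: juglet (197,357), lamp (283,313), glue bottle (357,298), loop (439,307), flask (522,317), foot (590,355). The trays are orange (180,245), blue (398,197), green (600,237) and pink (587,470), which is not meant. The swab jar is at (290,190). The scene view agrees. The big green vessel and blue box are far larger than the finds described.

```bash
cat > h.py <<'E'
import numpy as np,cv2
def load(n): return dict(np.load(n))
def ray(d,uv,z):
    "pixels (512 scale) -> world points on plane z"
    uv=np.atleast_2d(uv).astype(float);K=d["K"];R=d["world_to_cam"][:3,:3];t=d["world_to_cam"][:3,3]
    c=np.c_[(uv[:,0]-K[0,2])/K[0,0],-(uv[:,1]-K[1,2])/K[1,1],-np.ones(len(uv))]
    w=c@R;o=-R.T@t
    return o+w*((z-o[2])/w[:,2])[:,None]
def cloud(d):
    v,u=np.mgrid[:384,:512];K=d["K"];Z=d["range_z"]
    c=np.stack([(u-K[0,2])/K[0,0]*Z,-(v-K[1,2])/K[1,1]*Z,-Z],-1)
    R=d["world_to_cam"][:3,:3];t=d["world_to_cam"][:3,3]
    return (c-t)@R
E
python3 - <<'E'
from h import *
d=load("top0.npz");im=d["image"];P=cloud(d);hsv=cv2.cvtColor(im,cv2.COLOR_RGB2HSV)
s=512/800
for n,(a,b) in dict(orange=(180,245),blue=(398,197),green=(600,237)).items():
    p=(int(b*s),int(a*s));c=hsv[p].astype(int)
    m=(np.abs(hsv.astype(int)-c)<[8,50,50]).all(2).astype(np.uint8)
    k,l,st,_=cv2.connectedComponentsWithStats(m); m=(l==l[p]).astype(np.uint8)
    ct=max(cv2.findContours(m,0,1)[0],key=cv2.contourArea)[:,0]
    w=ray(d,ct,.010);rc=cv2.minAreaRect((w[:,:2]*1000).astype(np.float32));print(n,rc,"depth z",np.median(P[...,2][m>0]))
T=P[...,2]
for n,(a,b) in dict(juglet=(197,357),lamp=(283,313),glue=(357,298),loop=(439,307),flask=(522,317),foot=(590,355),jar=(290,190)).items():
    u,v=int(a*s),int(b*s);w=P[v-22:v+22,u-22:u+22].reshape(-1,3);w=w[w[:,2]>.004]
    print(n,len(w),"zmax",w[:,2].max().round(3),"xy",((w[:,:2].min(0)+w[:,:2].max(0))/2).round(3),"ext",np.ptp(w[:,:2],0).round(3))
    for lo,hi in((.02,.04),(.04,.1)):
        q=w[(w[:,2]>lo)&(w[:,2]<hi)]
        if len(q):print("   ",lo,len(q),q.mean(0).round(4),((q[:,:2].min(0)+q[:,:2].max(0))/2).round(4),np.ptp(q[:,:2],0).round(3))
def crop(n,y0,y1,x0,x1,f):
    cv2.imwrite(n,cv2.resize(im[y0:y1,x0:x1,::-1],None,fx=f,fy=f,interpolation=cv2.INTER_CUBIC))
cv2.imwrite("pics/row.png",np.clip(cv2.resize(im[175:245,110:400,::-1],(800,193),interpolation=cv2.INTER_CUBIC)*1.5,0,255).astype(np.uint8))
E
```

```text
orange ((566.89111328125, 349.3720703125), (178.67733764648438, 141.2438507080078), 87.02735900878906) depth z 0.009763859969776929
blue ((640.9185180664062, -6.530487060546875), (140.20188903808594, 181.6342315673828), 9.818607330322266) depth z 0.009869978754917932
green ((570.9080200195312, -335.10345458984375), (141.026611328125, 181.11932373046875), 9.967574119567871) depth z 0.009911848811251935
juglet 329 zmax 1.139 xy [0.386 0.191] ext [0.101 0.366]
    0.02 130 [0.3843 0.3056 0.0343] [0.3847 0.3135] [0.042 0.044]
    0.04 142 [0.3839 0.3122 0.0548] [0.3835 0.3139] [0.034 0.029]
lamp 453 zmax 1.139 xy [0.442 0.122] ext [0.127 0.229]
    0.02 388 [0.4507 0.178  0.0296] [0.4519 0.1794] [0.073 0.052]
glue 265 zmax 1.139 xy [0.454 0.063] ext [0.153 0.11 ]
    0.02 18 [0.4648 0.055  0.0312] [0.4714 0.0593] [0.037 0.037]
    0.04 178 [0.4713 0.0596 0.0478] [0.472 0.06 ] [0.035 0.035]
loop 280 zmax 1.139 xy [ 0.445 -0.058] ext [0.134 0.131]
    0.02 17 [ 0.458  -0.0696  0.0343] [ 0.4595 -0.0703] [0.028 0.01 ]
    0.04 30 [ 0.4588 -0.0708  0.0425] [ 0.4577 -0.0708] [0.02  0.008]
flask 263 zmax 1.139 xy [ 0.437 -0.127] ext [0.118 0.268]
    0.02 59 [ 0.4373 -0.1988  0.0349] [ 0.455  -0.2213] [0.067 0.071]
    0.04 106 [ 0.4383 -0.2007  0.0534] [ 0.4383 -0.2008] [0.03  0.027]
foot 339 zmax 1.139 xy [ 0.377 -0.18 ] ext [0.109 0.375]
    0.02 25 [ 0.3757 -0.2991  0.029 ] [ 0.3766 -0.3011] [0.027 0.01 ]
    0.04 128 [ 0.3773 -0.3099  0.0471] [ 0.3777 -0.3114] [0.029 0.029]
jar 339 zmax 1.139 xy [0.543 0.117] ext [0.33  0.218]
    0.02 71 [0.6423 0.1637 0.0304] [0.6431 0.1632] [0.04  0.039]
    0.04 139 [0.6436 0.1642 0.0558] [0.6445 0.1643] [0.043 0.041]
```

View pics/row.png

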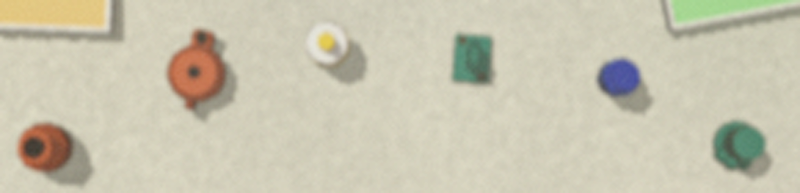

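The enlarged crop shows exactly one of each find: juglet (45,147), lamp (197,70), loop (472,60), flask (620,77), foot (740,145). The white bottle with the yellow nozzle at (328,43) is the bystander. Next I need the yaw of the lamp and of the loop.

```bash
cat >> h.py <<'E'
def go(x,y,z,ang):
    "print turn about tool z (closing dir to ang deg, mod 180) and then shift in tool axes after the turn"
    from bench import r
    from scipy.spatial.transform import Rotation as R
    o=r.observe();M=R.from_quat(o["orientation"]);y0=M.apply([0,1,0])
    cur=np.degrees(np.arctan2(y0[1],y0[0]));t=(cur-ang+90)%180-90   # tool z is down: + turn lowers world angle
    N=R.from_euler("z",-t,degrees=True)*M
    zt=M.apply([0,0,1]);dev=np.degrees(M.inv().apply(np.cross(zt,[0,0,-1])))
    print("closing",cur.round(2),"turn",t.round(2),"shift mm",(1000*N.inv().apply(np.array([x,y,z])-o["ee_pos"])).round(1),"tilt fix",dev.round(2))
    print(" pos",o["ee_pos"].round(4),"j",o["joints"].round(2),"F",o["force"].round(1),"gap mm",round(o["finger_gap"]*85.4,1),"ff",round(float(o["finger_force"]),1),"t",round(o["time_s"],1))
E
python3 - <<'E'
from h import *
d=load("top0.npz");P=cloud(d)
def box(x,y,h,lo,hi):
    return P[(abs(P[...,0]-x)<h)&(abs(P[...,1]-y)<h)&(P[...,2]>lo)&(P[...,2]<hi)]
q=box(.45,.179,.06,.012,.04);c=q[:,:2]
# circle: body centre from top hole
rr=np.hypot(*(c-[.45,.179]).T);f=c[rr>.030]-[.45,.179];a=np.degrees(np.arctan2(f[:,1],f[:,0]))
print("lamp far pts",np.c_[a,np.hypot(*f.T)*1000][np.argsort(a)].round(0).tolist()[::4])
body=c[(abs(c[:,0]-.45)<.022)];print("lamp y body",body[:,1].min(),body[:,1].max())
q=box(.459,-.07,.04,.004,.02);print("plate",cv2.minAreaRect((q[:,:2]*1000).astype(np.float32)))
q=box(.459,-.07,.04,.022,.06);print("ring",cv2.minAreaRect((q[:,:2]*1000).astype(np.float32)))
im=d["image"].astype(int)
for n,(x,y) in dict(lamp=(.45,.179),loop=(.459,-.07)).items():
    m=((im[...,0]-im[...,2]>50) if n=="lamp" else (im[...,1]-im[...,0]>25)).astype(np.uint8)
    m&=((abs(P[...,0]-x)<.06)&(abs(P[...,1]-y)<.06)).astype(np.uint8)
    ct=max(cv2.findContours(m,0,1)[0],key=cv2.contourArea)[:,0]
    w=ray(d,ct,.008 if n=="loop" else .022);print(n,cv2.minAreaRect((w[:,:2]*1000).astype(np.float32)))
    if n=="lamp":
        g=(w[:,:2].mean(0));fg=w[:,:2]-[.45,.179];R_=np.hypot(*fg.T);print([(int(np.degrees(np.arctan2(b,a_))),int(k*1000)) for (a_,b),k in zip(fg,R_) if k>.029])
        e=[(p) for p,k in zip(w[:,:2],R_) if k<.0285];e=np.array(e)
        A=np.c_[2*e,np.ones(len(e))];s=np.linalg.lstsq(A,(e**2).sum(1),rcond=None)[0];print("circle",s[:2],np.sqrt(s[2]+s[0]**2+s[1]**2))
go(.459,-.07,.2,90)
E
```

```text
lamp far pts [[-28.0, 32.0], [-24.0, 33.0], [-21.0, 30.0], [-14.0, 36.0], [-11.0, 36.0], [-6.0, 36.0], [-2.0, 38.0], [3.0, 36.0], [166.0, 33.0], [175.0, 32.0]]
lamp y body 0.15338502049805072 0.20544929853406843
plate ((461.233154296875, -68.70150756835938), (70.26296997070312, 77.03948211669922), 85.94400024414062)
ring ((459.3857727050781, -70.76930236816406), (9.18342113494873, 27.526626586914062), 83.62157440185547)
lamp ((451.9391784667969, 176.83932495117188), (42.443050384521484, 52.54868698120117), 44.54499435424805)
[(-25, 30), (-21, 30)]
circle [0.45044721 0.18019959] 0.02247716550604287
loop ((457.53485107421875, -71.86833953857422), (30.34691047668457, 35.54044723510742), 88.82252502441406)
closing 70.99 turn -19.01 shift mm [-255.6 -660.3   39.7] tilt fix [-0.1   0.01 -0.  ]
 pos [0.2034 0.5903 0.2385] j [-1.21  0.69 -0.19  1.57  0.16  0.9  -0.22] F [-0.2 -0.5  0.4] gap mm 85.5 ff 0.0 t 0.1
```

Call:
carry_out --plan '[0, 0, -0.015, 0, 0, -4.75, 0.085, 0, 0, -0.015, 0, 0, -4.75, 0.085, 0, 0, -0.015, 0, 0, -4.75, 0.085, 0, 0, -0.015, 0, 0, -4.75, 0.085, -0.011, -0.028, 0, 0, 0, 0, 0.085, -0.011, -0.028, 0, 0, 0, 0, 0.085, -0.011, -0.028, 0, 0, 0, 0, 0.085, -0.011, -0.028, 0, 0, 0, 0, 0.085, -0.011, -0.028, 0, 0, 0, 0, 0.085, -0.011, -0.028, 0, 0, 0, 0, 0.085, -0.011, -0.028, 0, 0, 0, 0, 0.085, -0.011, -0.028, 0, 0, 0, 0, 0.085, -0.011, -0.028, 0, 0, 0, 0, 0.085, -0.011, -0.028, 0, 0, 0, 0, 0.085, -0.011, -0.028, 0, 0, 0, 0, 0.085, -0.011, -0.028, 0, 0, 0, 0, 0.085, -0.011, -0.028, 0, 0, 0, 0, 0.085, -0.011, -0.028, 0, 0, 0, 0, 0.085, -0.011, -0.028, 0, 0, 0, 0, 0.085, -0.011, -0.028, 0, 0, 0, 0, 0.085]' --squeeze 30

```text
time_s: 1.77
ee_pos: [0.3796, 0.1413, 0.2992]
orientation: [0.0, 1.0, -0.0, -0.0]
force: [0.2, 0.6, 0.2]
finger_gap: 0.993
finger_force: 0.0
```

```bash
python3 -c "
from h import *
go(.459,-.070,.2,90)"
```

```text
closing 90.0 turn -0.0 shift mm [ -79.5 -211.3   99.2] tilt fix [-0.01 -0.02 -0.  ]
 pos [0.3796 0.1413 0.2992] j [-0.24  0.32 -0.31  2.09  0.15  0.74  0.93] F [0.2 0.6 0.2] gap mm 84.8 ff 0.0 t 1.8
```

Call:
carry_out --plan '[-0.01, -0.0264, 0.0125, 0, 0, 0, 0.06, -0.01, -0.0264, 0.0125, 0, 0, 0, 0.06, -0.01, -0.0264, 0.0125, 0, 0, 0, 0.06, -0.01, -0.0264, 0.0125, 0, 0, 0, 0.06, -0.01, -0.0264, 0.0125, 0, 0, 0, 0.06, -0.01, -0.0264, 0.0125, 0, 0, 0, 0.06, -0.01, -0.0264, 0.0125, 0, 0, 0, 0.06, -0.01, -0.0264, 0.0125, 0, 0, 0, 0.06, 0, 0, 0, 0, 0, 0, 0.06]'

```text
time_s: 2.52
ee_pos: [0.4596, -0.0744, 0.1971]
orientation: [0.004, 1.0, -0.001, -0.001]
force: [-0.5, -0.6, -0.3]
finger_gap: 0.706
finger_force: 0.0
```

```bash
cat >> h.py <<'E'
def wristshot(name):
    "save picture; return image and world cloud"
    from bench import r
    from scipy.spatial.transform import Rotation as R
    o=r.observe();d=r.get_image("wrist");T=np.eye(4);T[:3,:3]=R.from_quat(o["orientation"]).as_matrix();T[:3,3]=o["ee_pos"]
    d["world_to_cam"]=np.linalg.inv(T@d["tool_from_camera"])
    if name: cv2.imwrite("pics/"+name,d["image"][:,:,::-1])
    return d,cloud(d)
E
python3 - <<'E'
from h import *
go(.459,-.070,.2,90)
d,P=wristshot("w_loop.png")
q=P[(abs(P[...,0]-.459)<.05)&(abs(P[...,1]+.07)<.05)]
for lo,hi in((.003,.015),(.025,.06)):
    s=q[(q[:,2]>lo)&(q[:,2]<hi)];print(len(s),cv2.minAreaRect((s[:,:2]*1000).astype(np.float32)) if len(s) else 0, s[:,2].max() if len(s) else 0)
s=q[(q[:,2]>.025)&(q[:,2]<.06),:2];
if len(s):
    v=np.linalg.svd(s-s.mean(0),full_matrices=False)[2][0];print("pca",s.mean(0),np.degrees(np.arctan2(v[1],v[0])))
E
```

```text
closing 89.49 turn -0.51 shift mm [ 0.6  4.4 -2.9] tilt fix [-0.17 -0.15 -0.  ]
 pos [ 0.4596 -0.0744  0.1971] j [ 0.22  0.56 -0.24  2.07  0.26  0.53  1.35] F [-0.5 -0.6 -0.3] gap mm 60.3 ff 0.0 t 2.5
767 ((457.7618713378906, -70.47123718261719), (34.04765319824219, 43.87846755981445), 84.50445556640625) 0.014571422329803385
213 ((456.87548828125, -70.42378234863281), (9.721419334411621, 27.46623420715332), 84.11348724365234) 0.04604877223473922
pca [ 0.45490312 -0.07029122] -6.333864150414368
```

View pics/w_loop.png

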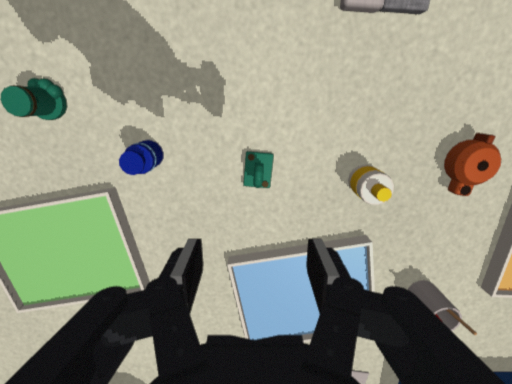

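The wrist view shows the loop at (258,168), its ring standing along its plate. The foot, flask, glue bottle and lamp are as expected. The wrist depth gives the plate as 34x44 mm at (0.4577,-0.0705), with a closing direction of 84.3 deg.

```bash
python3 -c "
from h import *
go(.4577,-.0705,.022,84.3)"
```

```text
closing 89.64 turn 5.34 shift mm [  1.    0.9 175.9] tilt fix [-0.06 -0.15  0.  ]
 pos [ 0.4591 -0.0714  0.1979] j [ 0.21  0.56 -0.24  2.08  0.26  0.53  1.35] F [-0.6 -0.3  0.8] gap mm 60.1 ff 0.0 t 2.6
```

Call:
carry_out --plan '[0.001, 0.001, 0.02, 0, 0, 5.3, 0.06, 0, 0, 0.02, 0, 0, 0, 0.06, 0, 0, 0.02, 0, 0, 0, 0.06, 0, 0, 0.02, 0, 0, 0, 0.06, 0, 0, 0.02, 0, 0, 0, 0.06, 0, 0, 0.02, 0, 0, 0, 0.06, 0, 0, 0.01, 0, 0, 0, 0.06, 0, 0, 0.006, 0, 0, 0, 0.06, 0, 0, 0, 0, 0, 0, 0.06, 0, 0, 0, 0, 0, 0, 0.06]'

```text
time_s: 3.4
ee_pos: [0.4586, -0.0666, 0.0636]
orientation: [0.046, 0.999, 0.0, 0.0]
force: [0.2, 0.1, 0.7]
finger_gap: 0.706
finger_force: 0.0
```

```bash
python3 -c "
from h import *
go(.4577,-.0705,.022,84.3)"
```

```text
closing 84.74 turn 0.44 shift mm [ 0.5 -3.9 41.6] tilt fix [0.02 0.01 0.  ]
 pos [ 0.4586 -0.0666  0.0636] j [ 0.09  0.82 -0.07  2.18  0.33  0.15  1.2 ] F [0.2 0.1 0.7] gap mm 60.3 ff 0.0 t 3.4
```

Call:
carry_out --plan '[0, -0.002, 0.012, 0, 0, 0.4, 0.06, 0, -0.002, 0.012, 0, 0, 0, 0.06, 0, 0, 0.01, 0, 0, 0, 0.06, 0, 0, 0.007, 0, 0, 0, 0.06, 0, 0, 0, 0, 0, 0, 0.06, 0, 0, 0, 0, 0, 0, 0.06]'

```text
time_s: 3.9
ee_pos: [0.4581, -0.0711, 0.0223]
orientation: [0.05, 0.999, 0.0, -0.0]
force: [-0.2, 0.2, -0.1]
finger_gap: 0.702
finger_force: 0.0
```

```bash
python3 -c "
from h import *
go(.4577,-.0705,.022,84.3)"
```

```text
closing 84.31 turn 0.01 shift mm [0.4 0.5 0.3] tilt fix [ 0.01 -0.01  0.  ]
 pos [ 0.4581 -0.0711  0.0223] j [ 0.07  0.91 -0.02  2.18  0.35  0.05  1.18] F [-0.2  0.2 -0.1] gap mm 60.0 ff 0.0 t 3.9
```

Call:
carry_out --plan '[0, 0, 0, 0, 0, 0, 0.03, 0, 0, 0, 0, 0, 0, 0.015, 0, 0, 0, 0, 0, 0, 0.005, 0, 0, 0, 0, 0, 0, 0.0, 0, 0, 0, 0, 0, 0, 0.0, 0, 0, 0, 0, 0, 0, 0.0, 0, 0, 0, 0, 0, 0, 0.0]' --squeeze 35

```text
time_s: 4.48
ee_pos: [0.4583, -0.0713, 0.0227]
orientation: [0.05, 0.999, 0.0, 0.0]
force: [0.2, -0.5, 6.0]
finger_gap: 0.106
finger_force: 34.8
```

Call:
carry_out --plan '[0, 0, -0.01, 0, 0, 0, 0, 0, 0, -0.018, 0, 0, 0, 0, 0, 0, -0.018, 0, 0, 0, 0, 0, 0, -0.018, 0, 0, 0, 0, 0, 0, -0.018, 0, 0, 0, 0, 0, 0, -0.018, 0, 0, 0, 0, 0, 0, -0.018, 0, 0, 0, 0, 0, 0, -0.012, 0, 0, 0, 0, -0.0127, -0.0211, 0, 0, 0, 0, 0, -0.0127, -0.0211, 0, 0, 0, 0, 0, -0.0127, -0.0211, 0, 0, 0, 0, 0, -0.0127, -0.0211, 0, 0, 0, 0, 0, -0.0127, -0.0211, 0, 0, 0, 0, 0, -0.0127, -0.0211, 0, 0, 0, 0, 0, -0.0127, -0.0211, 0, 0, 0, 0, 0, -0.0127, -0.0211, 0, 0, 0, 0, 0, -0.0127, -0.0211, 0, 0, 0, 0, 0, -0.0127, -0.0211, 0, 0, 0, 0, 0, 0, 0, 0, 0, 0, 0, 0, 0, 0, 0, 0, 0, 0]'

```text
invalid input
```

```bash
python3 -c "
from h import *
go(.5637,-.2936,.0335,84.3)"
```

```text
closing 84.29 turn -0.01 shift mm [-127.  -210.8  -10.7] tilt fix [ 0.01  0.04 -0.  ]
 pos [ 0.4583 -0.0713  0.0227] j [ 0.07  0.91 -0.02  2.18  0.35  0.05  1.18] F [ 0.2 -0.5  6. ] gap mm 9.0 ff 34.8 t 4.5
```

Call:
carry_out --plan '[0, 0, -0.01, 0, 0, 0, 0, 0, 0, -0.018, 0, 0, 0, 0, 0, 0, -0.018, 0, 0, 0, 0, 0, 0, -0.018, 0, 0, 0, 0, 0, 0, -0.018, 0, 0, 0, 0, 0, 0, -0.018, 0, 0, 0, 0, 0, 0, -0.018, 0, 0, 0, 0, -0.0127, -0.0211, 0, 0, 0, 0, 0, -0.0127, -0.0211, 0, 0, 0, 0, 0, -0.0127, -0.0211, 0, 0, 0, 0, 0, -0.0127, -0.0211, 0, 0, 0, 0, 0, -0.0127, -0.0211, 0, 0, 0, 0, 0, -0.0127, -0.0211, 0, 0, 0, 0, 0, -0.0127, -0.0211, 0, 0, 0, 0, 0, -0.0127, -0.0211, 0, 0, 0, 0, 0, -0.0127, -0.0211, 0, 0, 0, 0, 0, -0.0127, -0.0211, 0, 0, 0, 0, 0, 0, 0, 0, 0, 0, 0, 0]'

```text
time_s: 5.98
ee_pos: [0.5638, -0.3006, 0.1405]
orientation: [0.053, 0.999, -0.002, 0.001]
force: [0.9, -1.7, -2.3]
finger_gap: 0.108
finger_force: 34.3
```

```bash
python3 -c "
from h import *
go(.5637,-.2936,.0335,84.3)
d,P=wristshot(None)
from bench import r
o=r.observe()
print(P[...,2].shape)
q=P[(abs(P[...,0]-o['ee_pos'][0])<.03)&(abs(P[...,1]-o['ee_pos'][1])<.03)&(P[...,2]<o['ee_pos'][2])]
print(len(q))"
```

```text
closing 83.92 turn -0.38 shift mm [  1.1   7.5 106.9] tilt fix [-0.27  0.13 -0.  ]
 pos [ 0.5638 -0.3006  0.1405] j [ 0.57  0.83 -0.28  1.61  0.31  0.74  1.61] F [ 0.9 -1.7 -2.3] gap mm 9.2 ff 34.3 t 6.0
(384, 512)
4834
```

Call:
carry_out --plan '[0, 0, 0, 0, 0, 0, 0, 0, 0, 0.016, 0, 0, 0, 0, 0, 0, 0.016, 0, 0, 0, 0, 0, 0, 0.016, 0, 0, 0, 0, 0, 0, 0.016, 0, 0, 0, 0, 0, 0, 0.012, 0, 0, 0, 0, 0, 0, 0.008, 0, 0, 0, 0, 0, 0, 0, 0, 0, 0, 0, 0, 0, 0, 0, 0, 0, 0]'

```text
time_s: 6.78
ee_pos: [0.5634, -0.2933, 0.0563]
orientation: [0.049, 0.999, 0.0, -0.0]
force: [0.0, -0.0, -2.0]
finger_gap: 0.106
finger_force: 34.3
```

```bash
python3 -c "
from h import *
go(.5637,-.2936,.0335,84.3)"
```

```text
closing 84.33 turn 0.03 shift mm [-0.3 -0.3 22.8] tilt fix [ 0.03 -0.03 -0.  ]
 pos [ 0.5634 -0.2933  0.0563] j [ 0.54  0.95 -0.24  1.65  0.36  0.59  1.57] F [ 0. -0. -2.] gap mm 9.1 ff 34.3 t 6.8
```

Settled well. Lowering slowly to contact.

Call:
carry_out --plan '[0, 0, 0.008, 0, 0, 0, 0, 0, 0, 0.006, 0, 0, 0, 0, 0, 0, 0.004, 0, 0, 0, 0, 0, 0, 0.003, 0, 0, 0, 0, 0, 0, 0.001, 0, 0, 0, 0, 0, 0, 0.001, 0, 0, 0, 0, 0, 0, 0, 0, 0, 0, 0, 0, 0, 0, 0, 0, 0, 0]'

```text
time_s: 7.45
ee_pos: [0.5636, -0.2939, 0.0334]
orientation: [0.05, 0.999, -0.0, 0.0]
force: [0.4, 0.2, -1.0]
finger_gap: 0.105
finger_force: 34.3
```

Call:
carry_out --plan '[0, 0, 0.0008, 0, 0, 0, 0, 0, 0, 0, 0, 0, 0, 0, 0, 0, 0, 0, 0, 0, 0]'

```text
time_s: 7.7
ee_pos: [0.5638, -0.294, 0.0328]
orientation: [0.05, 0.999, -0.0, 0.0]
force: [-0.4, 0.7, 1.0]
finger_gap: 0.11
finger_force: 34.4
```

Call:
carry_out --plan '[0, 0, 0, 0, 0, 0, 0.016, 0, 0, 0, 0, 0, 0, 0.03, 0, 0, 0, 0, 0, 0, 0.045, 0, 0, 0, 0, 0, 0, 0.045, 0, 0, -0.01, 0, 0, 0, 0.045, 0, 0, -0.02, 0, 0, 0, 0.045, 0, 0, -0.02, 0, 0, 0, 0.045, 0, 0, -0.02, 0, 0, 0, 0.045, 0, 0, -0.02, 0, 0, 0, 0.045, 0, 0, -0.02, 0, 0, 0, 0.06, 0.023, -0.0045, 0, 0, 0, 0, 0.06, 0.023, -0.0045, 0, 0, 0, 0, 0.06, 0.023, -0.0045, 0, 0, 0, 0, 0.06, 0.023, -0.0045, 0, 0, 0, 0, 0.06, 0.023, -0.0045, 0, 0, 0, 0, 0.06, 0.023, -0.0045, 0, 0, 0, 0, 0.06, 0.023, -0.0045, 0, 0, 0, 0, 0.06, 0.023, -0.0045, 0, 0, 0, 0, 0.06, 0, 0, 0, 0, 0, 0, 0.06, 0, 0, 0, 0, 0, 0, 0.06]'

```text
time_s: 9.37
ee_pos: [0.3756, -0.3119, 0.1432]
orientation: [0.051, 0.999, -0.0, -0.0]
force: [0.7, 0.1, 0.1]
finger_gap: 0.702
finger_force: 0.0
```

Run:
```python
from h import *
d,P=wristshot("w_foot.png")
q=P[(abs(P[...,0]-.378)<.05)&(abs(P[...,1]+.311)<.05)]
for lo,hi in((.003,.015),(.044,.06)):
    s=q[(q[:,2]>lo)&(q[:,2]<hi)];print(len(s),cv2.minEnclosingCircle((s[:,:2]*1000).astype(np.float32)),s[:,2].max(),s.mean(0))
go(.3777,-.3114,.025,84.3)
d=__import__("bench").r.get_image("top");np.savez("top1.npz",**d);P=cloud(d)
q=P[(abs(P[...,0]-.564)<.04)&(abs(P[...,1]+.294)<.04)&(P[...,2]<.2)&(P[...,2]>.03)];print(len(q),q.max(0),q.min(0))
```

```text
450 ((372.63739013671875, -309.5299072265625), 22.351404190063477) 0.014978865282557714 [ 0.3638536  -0.30935202  0.0115147 ]
829 ((375.172119140625, -310.3774719238281), 15.117865562438965) 0.04999926274776081 [ 0.37431634 -0.3103518   0.04784455]
closing 84.26 turn -0.04 shift mm [-1.000e-01  5.000e-01  1.182e+02] tilt fix [-0.04  0.1   0.  ]
 pos [ 0.3774 -0.3118  0.1432] j [ 0.76  0.68 -0.26  2.06  0.39  0.45  1.67] F [ 0.3 -0.9 -0.2] gap mm 60.4 ff 0.0 t 9.4
62 [ 0.57752106 -0.28692541  0.05803812] [ 0.55016962 -0.29752629  0.03145991]
```

View pics/w_foot.png

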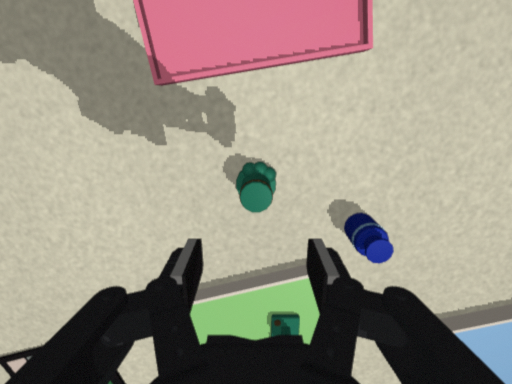

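The foot is at (257,190) with its toes toward the robot. The loop stands in the green tray at (285,325), and the flask is at (370,240). Next I descend on the foot's column.

Call:
carry_out --plan '[0.001, 0.0005, 0.016, 0, 0, 0, 0.06, 0, 0, 0.016, 0, 0, 0, 0.06, 0, 0, 0.016, 0, 0, 0, 0.06, 0, 0, 0.016, 0, 0, 0, 0.06, 0, 0, 0.014, 0, 0, 0, 0.06, 0, 0, 0.012, 0, 0, 0, 0.06, 0, 0, 0.01, 0, 0, 0, 0.06, 0, 0, 0.008, 0, 0, 0, 0.06, 0, 0, 0.006, 0, 0, 0, 0.06, 0, 0, 0.004, 0, 0, 0, 0.06, 0, 0, 0, 0, 0, 0, 0.06, 0, 0, 0, 0, 0, 0, 0.06]'

```text
time_s: 10.47
ee_pos: [0.3761, -0.3108, 0.0246]
orientation: [0.05, 0.999, -0.0, 0.0]
force: [-0.6, 0.9, 0.1]
finger_gap: 0.703
finger_force: 0.0
```

```bash
python3 -c "
from h import *
go(.3765,-.311,.025,84.3)"
```

```text
closing 84.3 turn -0.0 shift mm [-0.4 -0.2 -0.4] tilt fix [-0.    0.02  0.  ]
 pos [ 0.3761 -0.3108  0.0246] j [ 0.65  0.91 -0.08  2.11  0.48  0.14  1.59] F [-0.6  0.9  0.1] gap mm 60.1 ff 0.0 t 10.5
```

Call:
carry_out --plan '[0, 0, 0, 0, 0, 0, 0.035, 0, 0, 0, 0, 0, 0, 0.02, 0, 0, 0, 0, 0, 0, 0.01, 0, 0, 0, 0, 0, 0, 0.01, 0, 0, 0, 0, 0, 0, 0.01, 0, 0, 0, 0, 0, 0, 0.01]' --squeeze 40

```text
time_s: 10.97
ee_pos: [0.3761, -0.3109, 0.025]
orientation: [0.05, 0.999, -0.0, 0.0]
force: [-0.3, 0.7, 6.1]
finger_gap: 0.341
finger_force: 39.3
```

Call:
carry_out --plan '[0, 0, -0.01, 0, 0, 0, 0.01, 0, 0, -0.018, 0, 0, 0, 0.01, 0, 0, -0.018, 0, 0, 0, 0.01, 0, 0, -0.018, 0, 0, 0, 0.01, 0, 0, -0.018, 0, 0, 0, 0.01, 0, 0, -0.018, 0, 0, 0, 0.01, -0.023, -0.0048, 0, 0, 0, 0, 0.01, -0.023, -0.0048, 0, 0, 0, 0, 0.01, -0.023, -0.0048, 0, 0, 0, 0, 0.01, -0.023, -0.0048, 0, 0, 0, 0, 0.01, -0.023, -0.0048, 0, 0, 0, 0, 0.01, -0.023, -0.0048, 0, 0, 0, 0, 0.01, -0.023, -0.0048, 0, 0, 0, 0, 0.01, -0.023, -0.0048, 0, 0, 0, 0, 0.01, -0.023, -0.0048, 0, 0, 0, 0, 0.01, 0, 0, 0, 0, 0, 0, 0.01, 0, 0, 0, 0, 0, 0, 0.01, 0, 0, 0, 0, 0, 0, 0.01]'

```text
time_s: 12.47
ee_pos: [0.576, -0.374, 0.1241]
orientation: [0.05, 0.999, 0.0, -0.001]
force: [-0.7, 0.1, -1.6]
finger_gap: 0.335
finger_force: 39.8
```

```bash
python3 -c "
from h import *
go(.578,-.3744,.0355,84.3)"
```

```text
closing 84.28 turn -0.02 shift mm [-2.3 -0.2 88.6] tilt fix [ 0.04 -0.15 -0.  ]
 pos [ 0.576  -0.374   0.1241] j [ 0.66  0.92 -0.31  1.45  0.33  0.83  1.71] F [-0.7  0.1 -1.6] gap mm 28.6 ff 39.8 t 12.5
```

Call:
carry_out --plan '[0, 0, 0.014, 0, 0, 0, 0.01, 0, 0, 0.016, 0, 0, 0, 0.01, 0, 0, 0.016, 0, 0, 0, 0.01, 0, 0, 0.014, 0, 0, 0, 0.01, 0, 0, 0.01, 0, 0, 0, 0.01, 0, 0, 0.007, 0, 0, 0, 0.01, 0, 0, 0.004, 0, 0, 0, 0.01, 0, 0, 0.003, 0, 0, 0, 0.01, 0, 0, 0.002, 0, 0, 0, 0.01, 0, 0, 0.001, 0, 0, 0, 0.01, 0, 0, 0, 0, 0, 0, 0.01, 0, 0, 0, 0, 0, 0, 0.01]'

```text
time_s: 13.47
ee_pos: [0.5778, -0.3746, 0.038]
orientation: [0.05, 0.999, -0.0, 0.0]
force: [-0.5, 0.3, -2.7]
finger_gap: 0.336
finger_force: 39.8
```

Call:
carry_out --plan '[0, 0, 0.001, 0, 0, 0, 0.01, 0, 0, 0.001, 0, 0, 0, 0.01, 0, 0, 0.0005, 0, 0, 0, 0.01, 0, 0, 0, 0, 0, 0, 0.01, 0, 0, 0, 0, 0, 0, 0.01]'

```text
time_s: 13.88
ee_pos: [0.5776, -0.3744, 0.0352]
orientation: [0.05, 0.999, -0.0, 0.0]
force: [-0.1, -0.1, 0.1]
finger_gap: 0.339
finger_force: 40.0
```

Call:
carry_out --plan '[0, 0, 0.0005, 0, 0, 0, 0.01, 0, 0, 0, 0, 0, 0, 0.036, 0, 0, 0, 0, 0, 0, 0.045, 0, 0, 0, 0, 0, 0, 0.055, 0, 0, 0, 0, 0, 0, 0.055, 0, 0, -0.01, 0, 0, 0, 0.055, 0, 0, -0.02, 0, 0, 0, 0.055, 0, 0, -0.02, 0, 0, 0, 0.055, 0, 0, -0.02, 0, 0, 0, 0.055, 0, 0, -0.02, 0, 0, 0, 0.055, 0, 0, -0.01, 0, 0, 6.75, 0.07, 0, 0, -0.01, 0, 0, 6.75, 0.07, 0, 0, -0.01, 0, 0, 6.75, 0.07, 0, 0, -0.01, 0, 0, 6.75, 0.07, 0, 0, -0.01, 0, 0, 6.75, 0.07, 0, 0, -0.01, 0, 0, 6.75, 0.07, 0, 0, -0.01, 0, 0, 6.75, 0.07, 0, 0, -0.01, 0, 0, 6.75, 0.07, 0, 0, 0, 0, 0, 0, 0.07, 0, 0, 0, 0, 0, 0, 0.07]'

```text
time_s: 15.55
ee_pos: [0.578, -0.3743, 0.2054]
orientation: [0.496, 0.868, -0.0, 0.001]
force: [-0.9, 0.2, -1.1]
finger_gap: 0.822
finger_force: 0.0
```

Run:
```python
from h import *
go(.3835,.3139,.2,30.3)
d=__import__("bench").r.get_image("scene");c=d["image"][250:384,60:320,::-1]
cv2.imwrite("pics/s2.png",cv2.resize(c,None,fx=3,fy=3,interpolation=cv2.INTER_CUBIC))
```

```text
closing 30.49 turn 0.19 shift mm [692.3 179.3   4.5] tilt fix [ 0.04  0.08 -0.  ]
 pos [ 0.578  -0.3743  0.2054] j [ 0.54  0.81 -0.06  1.39  0.06  0.94  0.99] F [-0.9  0.2 -1.1] gap mm 70.2 ff 0.0 t 15.6
```

View pics/s2.png

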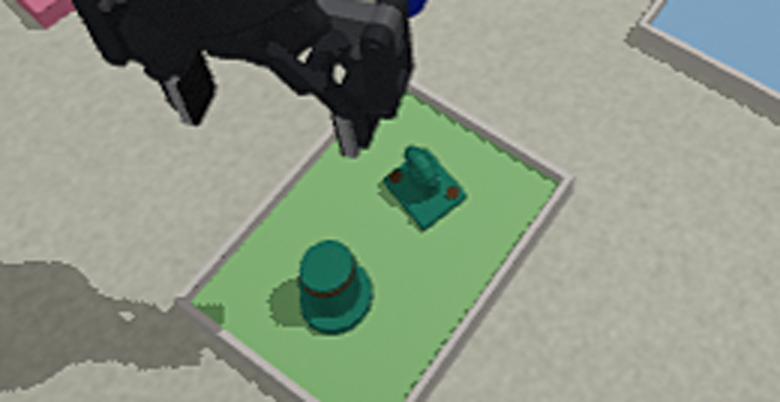

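Foot (335,290) and loop (425,190) both stand upright and apart in the green tray. On to the juglet.

Call:
carry_out --plan '[0.0266, 0.0069, 0, 0, 0, 0, 0.07, 0.0266, 0.0069, 0, 0, 0, 0, 0.07, 0.0266, 0.0069, 0, 0, 0, 0, 0.07, 0.0266, 0.0069, 0, 0, 0, 0, 0.07, 0.0266, 0.0069, 0, 0, 0, 0, 0.07, 0.0266, 0.0069, 0, 0, 0, 0, 0.07, 0.0266, 0.0069, 0, 0, 0, 0, 0.07, 0.0266, 0.0069, 0, 0, 0, 0, 0.07, 0.0266, 0.0069, 0, 0, 0, 0, 0.07, 0.0266, 0.0069, 0, 0, 0, 0, 0.07, 0.0266, 0.0069, 0, 0, 0, 0, 0.07, 0.0266, 0.0069, 0, 0, 0, 0, 0.07, 0.0266, 0.0069, 0, 0, 0, 0, 0.07]'

```text
time_s: 16.68
ee_pos: [0.4796, -0.0293, 0.204]
orientation: [0.497, 0.868, -0.0, -0.001]
force: [0.1, 0.3, 0.5]
finger_gap: 0.819
finger_force: 0.0
```

Call:
carry_out --plan '[0.0266, 0.0069, 0, 0, 0, 0, 0.07, 0.0266, 0.0069, 0, 0, 0, 0, 0.07, 0.0266, 0.0069, 0, 0, 0, 0, 0.07, 0.0266, 0.0069, 0, 0, 0, 0, 0.07, 0.0266, 0.0069, 0, 0, 0, 0, 0.07, 0.0266, 0.0069, 0, 0, 0, 0, 0.07, 0.0266, 0.0069, 0, 0, 0, 0, 0.07, 0.0266, 0.0069, 0, 0, 0, 0, 0.07, 0.0266, 0.0069, 0, 0, 0, 0, 0.07, 0.0266, 0.0069, 0, 0, 0, 0, 0.07, 0.0266, 0.0069, 0, 0, 0, 0, 0.07, 0.0266, 0.0069, 0, 0, 0, 0, 0.07, 0.0266, 0.0069, 0, 0, 0, 0, 0.07, 0, 0, 0, 0, 0, 0, 0.07, 0, 0, 0, 0, 0, 0, 0.07, 0, 0, 0, 0, 0, 0, 0.07, 0, 0, 0, 0, 0, 0, 0.07]'

```text
time_s: 18.1
ee_pos: [0.3839, 0.3116, 0.2042]
orientation: [0.498, 0.867, -0.001, 0.0]
force: [0.0, 0.2, -0.5]
finger_gap: 0.819
finger_force: 0.0
```

Run:
```python
from h import *
d,P=wristshot("w_jug.png")
for x,y,bands in((.3835,.3139,((.02,.036),(.05,.065))),(.45,.179,((.015,.04),(.029,.04)))):
  q=P[(abs(P[...,0]-x)<.05)&(abs(P[...,1]-y)<.05)]
  for lo,hi in bands:
    s=q[(q[:,2]>lo)&(q[:,2]<hi)];print(len(s),cv2.minEnclosingCircle((s[:,:2]*1000).astype(np.float32)) if len(s) else 0)
go(.3835,.3139,.027,30.3)
```

```text
251 ((383.89031982421875, 315.4804992675781), 22.119365692138672)
544 ((383.8931884765625, 314.97796630859375), 14.440741539001465)
1260 ((450.96246337890625, 181.2501678466797), 36.52989959716797)
734 ((443.47900390625, 182.9931182861328), 27.460262298583984)
closing 30.19 turn -0.11 shift mm [  2.4   0.9 177.3] tilt fix [-0.05  0.05 -0.  ]
 pos [0.384  0.3116 0.2043] j [-0.82  0.58  0.08  2.   -0.08  0.57 -0.17] F [-0.1 -0.7  0.2] gap mm 69.8 ff 0.0 t 18.1
```

View pics/w_jug.png

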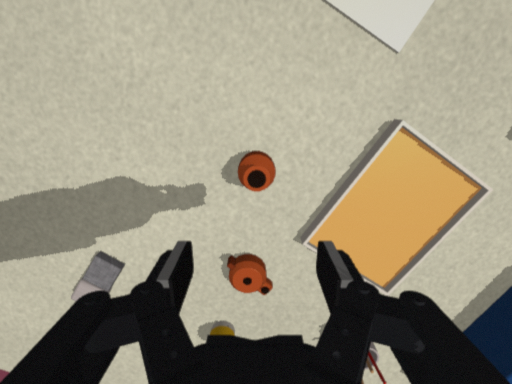

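Juglet at (256,172), lamp at (248,273) with its spout at (265,287). Depth puts the juglet at (0.3839, 0.315), and its radii of 22.1 and 14.4 match the description.

Call:
carry_out --plan '[0.0015, 0.001, 0.016, 0, 0, 0, 0.07, 0.0015, 0.0008, 0.016, 0, 0, 0, 0.07, 0, 0, 0.016, 0, 0, 0, 0.07, 0, 0, 0.016, 0, 0, 0, 0.07, 0, 0, 0.016, 0, 0, 0, 0.07, 0, 0, 0.016, 0, 0, 0, 0.07, 0, 0, 0.016, 0, 0, 0, 0.07, 0, 0, 0.016, 0, 0, 0, 0.07, 0, 0, 0.016, 0, 0, 0, 0.07, 0, 0, 0.01, 0, 0, 0, 0.07, 0, 0, 0, 0, 0, 0, 0.07, 0, 0, 0, 0, 0, 0, 0.07]'

```text
time_s: 19.15
ee_pos: [0.3838, 0.3161, 0.0504]
orientation: [0.498, 0.867, -0.0, -0.0]
force: [1.4, 0.1, -0.1]
finger_gap: 0.822
finger_force: 0.0
```

```bash
python3 -c "
from h import *
go(.3839,.315,.014,30.3)"
```

```text
closing 30.24 turn -0.06 shift mm [-1.  -0.5 36.4] tilt fix [-0.04  0.02 -0.  ]
 pos [0.3838 0.3161 0.0504] j [-0.8   0.86  0.03  2.08 -0.1   0.2  -0.16] F [ 1.4  0.1 -0.1] gap mm 70.2 ff 0.0 t 19.1
```

Call:
carry_out --plan '[-0.0007, -0.0005, 0.012, 0, 0, 0, 0.07, 0, 0, 0.01, 0, 0, 0, 0.07, 0, 0, 0.008, 0, 0, 0, 0.07, 0, 0, 0.005, 0, 0, 0, 0.07, 0, 0, 0, 0, 0, 0, 0.07, 0, 0, 0, 0, 0, 0, 0.055, 0, 0, 0, 0, 0, 0, 0.045, 0, 0, 0, 0, 0, 0, 0.03, 0, 0, 0, 0, 0, 0, 0.03, 0, 0, 0, 0, 0, 0, 0.03, 0, 0, 0, 0, 0, 0, 0.03]' --squeeze 30

```text
time_s: 20.07
ee_pos: [0.3837, 0.3161, 0.016]
orientation: [0.498, 0.867, 0.0, 0.0]
force: [-1.6, 0.7, 6.4]
finger_gap: 0.498
finger_force: 31.1
```

```bash
python3 -c "
from h import *
# orange tray yaw -3: tray y axis = (sin3, cos3); juglet at -50
a=np.radians(3);print(.5669-.05*np.sin(a), .3494-.05*np.cos(a))
go(.5669-.05*np.sin(a), .3494-.05*np.cos(a),.0255,30.3)"
```

```text
0.5642832021878528 0.2994685232622713
closing 30.29 turn -0.01 shift mm [-105.5  147.5   -9.4] tilt fix [ 0.04 -0.01 -0.  ]
 pos [0.3837 0.3161 0.016 ] j [-0.79  0.93  0.02  2.09 -0.1   0.12 -0.16] F [-1.6  0.7  6.4] gap mm 42.5 ff 31.1 t 20.1
```

Call:
carry_out --plan '[0, 0, -0.01, 0, 0, 0, 0.03, 0, 0, -0.018, 0, 0, 0, 0.03, 0, 0, -0.018, 0, 0, 0, 0.03, 0, 0, -0.018, 0, 0, 0, 0.03, 0, 0, -0.018, 0, 0, 0, 0.03, -0.0132, 0.0184, 0, 0, 0, 0, 0.03, -0.0132, 0.0184, 0, 0, 0, 0, 0.03, -0.0132, 0.0184, 0, 0, 0, 0, 0.03, -0.0132, 0.0184, 0, 0, 0, 0, 0.03, -0.0132, 0.0184, 0, 0, 0, 0, 0.03, -0.0132, 0.0184, 0, 0, 0, 0, 0.03, -0.0132, 0.0184, 0, 0, 0, 0, 0.03, -0.0132, 0.0184, 0, 0, 0, 0, 0.03, 0, 0, 0, 0, 0, 0, 0.03, 0, 0, 0, 0, 0, 0, 0.03, 0, 0, 0, 0, 0, 0, 0.03]'

```text
time_s: 21.4
ee_pos: [0.5626, 0.299, 0.0974]
orientation: [0.498, 0.867, -0.001, -0.001]
force: [0.1, -0.4, -0.5]
finger_gap: 0.501
finger_force: 30.8
```

```bash
python3 -c "
from h import *
go(.5643,.2995,.026,30.3)"
```

```text
closing 30.31 turn 0.01 shift mm [-0.5  1.8 71.4] tilt fix [-0.1  -0.04  0.  ]
 pos [0.5626 0.299  0.0974] j [-0.57  0.89  0.03  1.64 -0.04  0.62 -0.  ] F [ 0.1 -0.4 -0.5] gap mm 42.8 ff 30.8 t 21.4
```

Call:
carry_out --plan '[0, 0.001, 0.014, 0, 0, 0, 0.03, 0, 0, 0.016, 0, 0, 0, 0.03, 0, 0, 0.014, 0, 0, 0, 0.03, 0, 0, 0.01, 0, 0, 0, 0.03, 0, 0, 0.007, 0, 0, 0, 0.03, 0, 0, 0.004, 0, 0, 0, 0.03, 0, 0, 0.002, 0, 0, 0, 0.03, 0, 0, 0.001, 0, 0, 0, 0.03, 0, 0, 0.001, 0, 0, 0, 0.03, 0, 0, 0, 0, 0, 0, 0.03, 0, 0, 0, 0, 0, 0, 0.03]'

```text
time_s: 22.32
ee_pos: [0.5651, 0.2997, 0.029]
orientation: [0.498, 0.867, 0.0, 0.0]
force: [-0.3, -0.1, -0.4]
finger_gap: 0.503
finger_force: 30.8
```

Call:
carry_out --plan '[0, 0, 0.001, 0, 0, 0, 0.03, 0, 0, 0.001, 0, 0, 0, 0.03, 0, 0, 0.0008, 0, 0, 0, 0.03, 0, 0, 0, 0, 0, 0, 0.03, 0, 0, 0, 0, 0, 0, 0.03]'

```text
time_s: 22.73
ee_pos: [0.5649, 0.2996, 0.0261]
orientation: [0.498, 0.867, 0.0, 0.0]
force: [-0.6, -0.6, 3.7]
finger_gap: 0.499
finger_force: 31.1
```

Call:
carry_out --plan '[0, 0, 0, 0, 0, 0, 0.048, 0, 0, 0, 0, 0, 0, 0.055, 0, 0, 0, 0, 0, 0, 0.06, 0, 0, 0, 0, 0, 0, 0.06, 0, 0, -0.008, 0, 0, 0, 0.06, 0, 0, -0.016, 0, 0, 0, 0.06, 0, 0, -0.02, 0, 0, 0, 0.06, 0, 0, -0.02, 0, 0, 0, 0.06, 0, 0, -0.02, 0, 0, 0, 0.06, 0, 0, -0.02, 0, 0, 0, 0.06, 0, 0, -0.012, 0, 0, -7, 0.08, 0, 0, -0.012, 0, 0, -7, 0.08, 0, 0, -0.012, 0, 0, -7, 0.08, 0, 0, -0.012, 0, 0, -7, 0.08, 0, 0, 0, 0, 0, -7, 0.08, 0, 0, 0, 0, 0, -7, 0.08, 0, 0, 0, 0, 0, -7, 0.08, 0, 0, 0, 0, 0, 0, 0.08, 0, 0, 0, 0, 0, 0, 0.08]'

```text
time_s: 24.32
ee_pos: [0.5648, 0.2993, 0.1781]
orientation: [0.095, 0.995, 0.0, 0.0]
force: [-0.0, -0.3, 0.6]
finger_gap: 0.937
finger_force: 0.0
```

Run:
```python
from h import *
go(.4505,.18,.18,80)
d=__import__("bench").r.get_image("scene");c=d["image"][100:220,250:450,::-1]
cv2.imwrite("pics/s3.png",cv2.resize(c,None,fx=3,fy=3,interpolation=cv2.INTER_CUBIC))
```

```text
closing 79.08 turn -0.92 shift mm [  91.9 -137.3   -2. ] tilt fix [0.02 0.   0.  ]
 pos [0.5648 0.2993 0.1781] j [-0.44  0.78 -0.22  1.58  0.21  0.8   0.64] F [-0.  -0.3  0.6] gap mm 80.1 ff 0.0 t 24.3
```

View pics/s3.png

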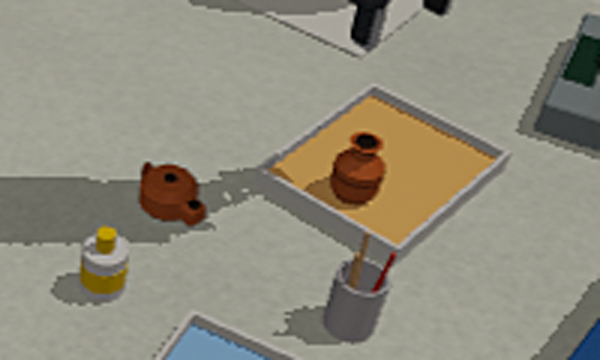

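The juglet stands upright in the orange tray at (357,170). The lamp is at (170,190), untouched. Moving over the lamp.

Call:
carry_out --plan '[0.0153, -0.0229, 0, 0, 0, -0.15, 0.08, 0.0153, -0.0229, 0, 0, 0, -0.15, 0.08, 0.0153, -0.0229, 0, 0, 0, -0.15, 0.08, 0.0153, -0.0229, 0, 0, 0, -0.15, 0.08, 0.0153, -0.0229, 0, 0, 0, -0.15, 0.08, 0.0153, -0.0229, 0, 0, 0, -0.15, 0.08, 0, 0, 0, 0, 0, 0, 0.08, 0, 0, 0, 0, 0, 0, 0.08, 0, 0, 0, 0, 0, 0, 0.08, 0, 0, 0, 0, 0, 0, 0.08]'

```text
time_s: 25.2
ee_pos: [0.451, 0.1821, 0.1779]
orientation: [0.086, 0.996, 0.001, 0.001]
force: [0.0, -0.5, 0.8]
finger_gap: 0.94
finger_force: 0.0
```

Run:
```python
from h import *
d,P=wristshot(None);im=d["image"].astype(int)
m=(im[...,0]-im[...,2]>45)&(im[...,1]<110)&(abs(P[...,0]-.455)<.055)&(abs(P[...,1]-.18)<.055)&(P[...,2]>.012)&(P[...,2]<.04)
q=P[m];print(len(q),q[:,2].max())
c=q[:,:2].copy()
top=q[q[:,2]>.029,:2];print("top",cv2.minEnclosingCircle((top*1000).astype(np.float32)))
for k in range(5):
    x0=c[np.hypot(*(c-[.4505,.18]).T)<.026]
f=c-[.4505,.1795];R=np.hypot(*f.T);a=np.degrees(np.arctan2(f[:,1],f[:,0]))
for lo,hi in((-70,70),):
    s=(R>.031)&(abs(a)<70);print("spout",a[s].mean(),s.sum(),R[s].max());v=f[s].mean(0)
s=(R>.029)&(abs(a)>110);print("lug",s.sum(),(np.degrees(np.arctan2(f[s,1],f[s,0]))%360).mean() if s.sum() else 0)
b=np.radians(-10);u=np.array([np.cos(b),np.sin(b)]);n=np.array([-u[1],u[0]]);print("along",(f@u).min(),(f@u).max(),"across",(f@n).min(),(f@n).max())
go(.4505,.18,.014,80)
```

```text
1790 0.03477373111800852
top ((443.7304382324219, 181.38034057617188), 26.607595443725586)
spout -10.48041432396886 41 0.036827967681006574
lug 54 168.6734396258854
along -0.03623744993409255 0.03661709105786897 across -0.02479043048048544 0.02462184702203878
closing 80.19 turn 0.19 shift mm [  0.2  -2.3 163.8] tilt fix [0.08 0.07 0.  ]
 pos [0.4509 0.1821 0.1778] j [-0.34  0.61 -0.21  2.04  0.25  0.51  0.66] F [-0.5 -0.7 -0.7] gap mm 80.4 ff 0.0 t 25.2
```

Call:
carry_out --plan '[0.0022, -0.0015, 0.014, 0, 0, 0.5, 0.08, 0, 0, 0.018, 0, 0, 0, 0.08, 0, 0, 0.018, 0, 0, 0, 0.08, 0, 0, 0.018, 0, 0, 0, 0.08, 0, 0, 0.018, 0, 0, 0, 0.08, 0, 0, 0.016, 0, 0, 0, 0.08, 0, 0, 0.014, 0, 0, 0, 0.08, 0, 0, 0.008, 0, 0, 0, 0.08, 0, 0, 0, 0, 0, 0, 0.08, 0, 0, 0, 0, 0, 0, 0.08, 0, 0, 0, 0, 0, 0, 0.08]'

```text
time_s: 26.17
ee_pos: [0.4479, 0.1801, 0.0542]
orientation: [0.09, 0.996, 0.0, 0.0]
force: [-0.4, -0.0, -0.7]
finger_gap: 0.942
finger_force: 0.0
```

```bash
python3 -c "
from h import *
go(.4485,.180,.009,79.5)"
```

```text
closing 79.69 turn 0.19 shift mm [-0.5 -0.  45.2] tilt fix [0.05 0.05 0.  ]
 pos [0.4479 0.1801 0.0542] j [-0.43  0.85 -0.08  2.12  0.33  0.18  0.58] F [-0.4 -0.  -0.7] gap mm 80.4 ff 0.0 t 26.2
```

Call:
carry_out --plan '[0, 0, 0.012, 0, 0, 0, 0.08, 0, 0, 0.012, 0, 0, 0, 0.08, 0, 0, 0.008, 0, 0, 0, 0.08, 0, 0, 0.006, 0, 0, 0, 0.08, 0, 0, 0.004, 0, 0, 0, 0.08, 0, 0, 0, 0, 0, 0, 0.08, 0, 0, 0, 0, 0, 0, 0.08]'

```text
time_s: 26.75
ee_pos: [0.4475, 0.1797, 0.0118]
orientation: [0.09, 0.996, 0.0, 0.0]
force: [0.3, -0.4, -0.1]
finger_gap: 0.937
finger_force: 0.0
```

```bash
python3 -c "
from h import *
go(.4485,.180,.011,79.5)"
```

```text
closing 79.69 turn 0.19 shift mm [-1.   0.5  0.8] tilt fix [ 0.  0. -0.]
 pos [0.4475 0.1797 0.0118] j [-0.46  0.93 -0.04  2.13  0.35  0.08  0.57] F [ 0.3 -0.4 -0.1] gap mm 80.0 ff 0.0 t 26.8
```

Call:
carry_out --plan '[-0.001, 0, 0.0005, 0, 0, 0, 0.065, 0, 0, 0, 0, 0, 0, 0.055, 0, 0, 0, 0, 0, 0, 0.045, 0, 0, 0, 0, 0, 0, 0.04, 0, 0, 0, 0, 0, 0, 0.04, 0, 0, 0, 0, 0, 0, 0.04]' --squeeze 35

```text
time_s: 27.25
ee_pos: [0.4488, 0.1797, 0.0119]
orientation: [0.09, 0.996, 0.0, 0.001]
force: [-0.0, -0.5, 5.9]
finger_gap: 0.594
finger_force: 35.9
```

```bash
python3 -c "
from h import *
# lamp target in orange tray: x' 0, y' +36 for body; lamp origin
a=np.radians(3);X,Y=.5669+.036*np.sin(a), .3494+.036*np.cos(a);print(X,Y)
go(X,Y,.022,79.7)"
```

```text
0.568784094424746 0.3853506632511646
closing 79.68 turn -0.02 shift mm [-81.3 223.8  -9.9] tilt fix [ 0.05  0.06 -0.  ]
 pos [0.4488 0.1797 0.0119] j [-0.45  0.93 -0.04  2.13  0.35  0.09  0.57] F [-0.  -0.5  5.9] gap mm 50.7 ff 35.9 t 27.2
```

Call:
carry_out --plan '[0, 0, -0.01, 0, 0, 0, 0.04, 0, 0, -0.02, 0, 0, 0, 0.04, 0, 0, -0.02, 0, 0, 0, 0.04, 0, 0, -0.02, 0, 0, 0, 0.04, 0, 0, -0.02, 0, 0, 0, 0.04, 0, 0, -0.02, 0, 0, 0, 0.04, -0.0081, 0.0224, 0, 0, 0, 0, 0.04, -0.0081, 0.0224, 0, 0, 0, 0, 0.04, -0.0081, 0.0224, 0, 0, 0, 0, 0.04, -0.0081, 0.0224, 0, 0, 0, 0, 0.04, -0.0081, 0.0224, 0, 0, 0, 0, 0.04, -0.0081, 0.0224, 0, 0, 0, 0, 0.04, -0.0081, 0.0224, 0, 0, 0, 0, 0.04, -0.0081, 0.0224, 0, 0, 0, 0, 0.04, -0.0081, 0.0224, 0, 0, 0, 0, 0.04, -0.0081, 0.0224, 0, 0, 0, 0, 0.04, 0, 0, 0, 0, 0, 0, 0.04, 0, 0, 0, 0, 0, 0, 0.04, 0, 0, 0, 0, 0, 0, 0.04]'

```text
time_s: 28.83
ee_pos: [0.5674, 0.384, 0.1211]
orientation: [0.09, 0.996, -0.001, -0.001]
force: [0.1, 0.0, -0.9]
finger_gap: 0.592
finger_force: 37.1
```

```bash
python3 -c "
from h import *
go(.5688,.3854,.022,79.7)"
```

```text
closing 79.68 turn -0.02 shift mm [-1.2  1.8 99.1] tilt fix [-0.13 -0.06  0.  ]
 pos [0.5674 0.384  0.1211] j [-0.56  0.91 -0.2   1.46  0.22  0.8   0.55] F [ 0.1  0.  -0.9] gap mm 50.6 ff 37.1 t 28.8
```

Call:
carry_out --plan '[0, 0, 0.014, 0, 0, 0, 0.04, 0, 0, 0.018, 0, 0, 0, 0.04, 0, 0, 0.018, 0, 0, 0, 0.04, 0, 0, 0.016, 0, 0, 0, 0.04, 0, 0, 0.012, 0, 0, 0, 0.04, 0, 0, 0.008, 0, 0, 0, 0.04, 0, 0, 0.005, 0, 0, 0, 0.04, 0, 0, 0.003, 0, 0, 0, 0.04, 0, 0, 0.001, 0, 0, 0, 0.04, 0, 0, 0.001, 0, 0, 0, 0.04, 0, 0, 0, 0, 0, 0, 0.04, 0, 0, 0, 0, 0, 0, 0.04]'

```text
time_s: 29.83
ee_pos: [0.5685, 0.3857, 0.0259]
orientation: [0.09, 0.996, 0.0, 0.0]
force: [0.3, -0.6, -0.8]
finger_gap: 0.595
finger_force: 37.1
```

Call:
carry_out --plan '[0, 0, 0.001, 0, 0, 0, 0.04, 0, 0, 0.001, 0, 0, 0, 0.04, 0, 0, 0.001, 0, 0, 0, 0.04, 0, 0, 0.0008, 0, 0, 0, 0.04, 0, 0, 0, 0, 0, 0, 0.04, 0, 0, 0, 0, 0, 0, 0.04]'

```text
time_s: 30.33
ee_pos: [0.5682, 0.3855, 0.022]
orientation: [0.09, 0.996, 0.0, 0.0]
force: [-1.7, -1.2, 4.9]
finger_gap: 0.591
finger_force: 37.5
```

Call:
carry_out --plan '[0, 0, 0, 0, 0, 0, 0.055, 0, 0, 0, 0, 0, 0, 0.06, 0, 0, 0, 0, 0, 0, 0.063, 0, 0, 0, 0, 0, 0, 0.063, 0, 0, -0.006, 0, 0, 0, 0.063, 0, 0, -0.014, 0, 0, 0, 0.063, 0, 0, -0.02, 0, 0, 0, 0.063, 0, 0, -0.02, 0, 0, 0, 0.063, 0, 0, -0.02, 0, 0, 0, 0.063, 0, 0, -0.02, 0, 0, 0, 0.063, 0, 0, -0.02, 0, 0, 0, 0.063, 0, 0, -0.02, 0, 0, 0, 0.063, 0, 0, -0.02, 0, 0, 0, 0.063, 0, 0, 0, 0, 0, 0, 0.063, 0, 0, 0, 0, 0, 0, 0.063]'

```text
time_s: 31.58
ee_pos: [0.569, 0.3861, 0.1839]
orientation: [0.09, 0.996, 0.001, 0.002]
force: [-0.5, -0.0, -0.2]
finger_gap: 0.733
finger_force: 0.0
```

Run:
```python
from h import *
go(.4383,-.2008,.18,79.7)
d=__import__("bench").r.get_image("scene");c=d["image"][100:220,250:450,::-1]
cv2.imwrite("pics/s4.png",cv2.resize(c,None,fx=3,fy=3,interpolation=cv2.INTER_CUBIC))
```

```text
closing 79.68 turn -0.02 shift mm [  23.7 -600.8    1.9] tilt fix [ 0.18  0.16 -0.  ]
 pos [0.569  0.3861 0.1839] j [-0.56  0.84 -0.21  1.41  0.2   0.91  0.57] F [-0.5 -0.  -0.2] gap mm 62.6 ff 0.0 t 31.6
```

View pics/s4.png

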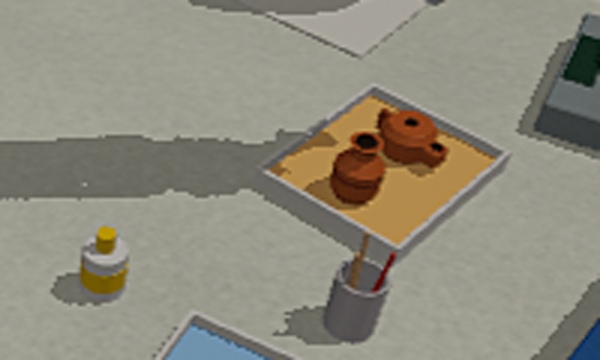

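Lamp (410,135) and juglet (357,170) stand upright and apart in the orange tray. Going to the flask.

Call:
carry_out --plan '[0.0011, -0.0273, 0, 0, 0, 0, 0.06, 0.0011, -0.0273, 0, 0, 0, 0, 0.06, 0.0011, -0.0273, 0, 0, 0, 0, 0.06, 0.0011, -0.0273, 0, 0, 0, 0, 0.06, 0.0011, -0.0273, 0, 0, 0, 0, 0.06, 0.0011, -0.0273, 0, 0, 0, 0, 0.06, 0.0011, -0.0273, 0, 0, 0, 0, 0.06, 0.0011, -0.0273, 0, 0, 0, 0, 0.06, 0.0011, -0.0273, 0, 0, 0, 0, 0.06, 0.0011, -0.0273, 0, 0, 0, 0, 0.06, 0.0011, -0.0273, 0, 0, 0, 0, 0.06]'

```text
time_s: 32.55
ee_pos: [0.5012, 0.0907, 0.1806]
orientation: [0.09, 0.996, -0.0, -0.001]
force: [0.6, 0.4, 0.6]
finger_gap: 0.704
finger_force: 0.0
```

Call:
carry_out --plan '[0.0011, -0.0273, 0, 0, 0, 0, 0.06, 0.0011, -0.0273, 0, 0, 0, 0, 0.06, 0.0011, -0.0273, 0, 0, 0, 0, 0.06, 0.0011, -0.0273, 0, 0, 0, 0, 0.06, 0.0011, -0.0273, 0, 0, 0, 0, 0.06, 0.0011, -0.0273, 0, 0, 0, 0, 0.06, 0.0011, -0.0273, 0, 0, 0, 0, 0.06, 0.0011, -0.0273, 0, 0, 0, 0, 0.06, 0.0011, -0.0273, 0, 0, 0, 0, 0.06, 0.0011, -0.0273, 0, 0, 0, 0, 0.06, 0.0011, -0.0273, 0, 0, 0, 0, 0.06, 0, 0, 0, 0, 0, 0, 0.06, 0, 0, 0, 0, 0, 0, 0.06, 0, 0, 0, 0, 0, 0, 0.06, 0, 0, 0, 0, 0, 0, 0.06, 0, 0, 0, 0, 0, 0, 0.06]'

```text
time_s: 33.88
ee_pos: [0.4372, -0.1997, 0.1813]
orientation: [0.088, 0.996, 0.0, -0.0]
force: [-0.0, 0.3, 0.8]
finger_gap: 0.7
finger_force: 0.0
```

Run:
```python
from h import *
d,P=wristshot(None)
q=P[(abs(P[...,0]-.438)<.04)&(abs(P[...,1]+.2)<.04)]
for lo,hi in((.01,.036),(.05,.065)):
    s=q[(q[:,2]>lo)&(q[:,2]<hi)];print(len(s),cv2.minEnclosingCircle((s[:,:2]*1000).astype(np.float32)) if len(s) else 0)
go(.4385,-.2005,.017,79.7)
```

```text
155 ((435.89300537109375, -201.15960693359375), 17.10793113708496)
491 ((436.7924499511719, -201.71875), 12.95717716217041)
closing 79.83 turn 0.13 shift mm [ -1.4  -0.5 164.3] tilt fix [ 0.04 -0.01  0.  ]
 pos [ 0.4372 -0.1999  0.1813] j [ 0.53  0.61 -0.31  2.05  0.35  0.53  1.36] F [ 0.  -0.2 -0.1] gap mm 59.9 ff 0.0 t 33.9
```

Call:
carry_out --plan '[0, -0.0014, 0.014, 0, 0, 0, 0.06, 0, 0, 0.018, 0, 0, 0, 0.06, 0, 0, 0.018, 0, 0, 0, 0.06, 0, 0, 0.018, 0, 0, 0, 0.06, 0, 0, 0.018, 0, 0, 0, 0.06, 0, 0, 0.016, 0, 0, 0, 0.06, 0, 0, 0.014, 0, 0, 0, 0.06, 0, 0, 0.01, 0, 0, 0, 0.06, 0, 0, 0, 0, 0, 0, 0.06, 0, 0, 0, 0, 0, 0, 0.06, 0, 0, 0, 0, 0, 0, 0.06]'

```text
time_s: 34.85
ee_pos: [0.4371, -0.2022, 0.0559]
orientation: [0.089, 0.996, 0.0, 0.0]
force: [-0.7, -0.0, -0.5]
finger_gap: 0.702
finger_force: 0.0
```

```bash
python3 -c "
from h import *
go(.437,-.2013,.015,79.7)"
```

```text
closing 79.73 turn 0.03 shift mm [ 0.3  0.9 40.9] tilt fix [ 0.01  0.04 -0.  ]
 pos [ 0.4371 -0.2022  0.0559] j [ 0.41  0.84 -0.12  2.12  0.48  0.2   1.25] F [-0.7 -0.  -0.5] gap mm 59.9 ff 0.0 t 34.9
```

Call:
carry_out --plan '[0, 0.0008, 0.012, 0, 0, 0, 0.06, 0, 0, 0.012, 0, 0, 0, 0.06, 0, 0, 0.008, 0, 0, 0, 0.06, 0, 0, 0.005, 0, 0, 0, 0.06, 0, 0, 0.002, 0, 0, 0, 0.06, 0, 0, 0, 0, 0, 0, 0.06, 0, 0, 0, 0, 0, 0, 0.045, 0, 0, 0, 0, 0, 0, 0.035, 0, 0, 0, 0, 0, 0, 0.02, 0, 0, 0, 0, 0, 0, 0.02, 0, 0, 0, 0, 0, 0, 0.02, 0, 0, 0, 0, 0, 0, 0.02]' --squeeze 25

```text
time_s: 35.85
ee_pos: [0.437, -0.2019, 0.0169]
orientation: [0.09, 0.996, -0.0, 0.0]
force: [-0.3, 0.4, 5.8]
finger_gap: 0.387
finger_force: 24.9
```

```bash
python3 -c "
from h import *
go(.6409,-.0065,.027,79.7)"
```

```text
closing 79.69 turn -0.01 shift mm [-165.7  228.7  -10. ] tilt fix [-0.01  0.05 -0.  ]
 pos [ 0.437  -0.2019  0.0169] j [ 0.37  0.92 -0.06  2.13  0.5   0.1   1.23] F [-0.3  0.4  5.8] gap mm 33.1 ff 24.9 t 35.9
```

Call:
carry_out --plan '[0, 0, -0.01, 0, 0, 0, 0.02, 0, 0, -0.018, 0, 0, 0, 0.02, 0, 0, -0.018, 0, 0, 0, 0.02, 0, 0, -0.018, 0, 0, 0, 0.02, 0, 0, -0.018, 0, 0, 0, 0.02, -0.0151, 0.0208, 0, 0, 0, 0, 0.02, -0.0151, 0.0208, 0, 0, 0, 0, 0.02, -0.0151, 0.0208, 0, 0, 0, 0, 0.02, -0.0151, 0.0208, 0, 0, 0, 0, 0.02, -0.0151, 0.0208, 0, 0, 0, 0, 0.02, -0.0151, 0.0208, 0, 0, 0, 0, 0.02, -0.0151, 0.0208, 0, 0, 0, 0, 0.02, -0.0151, 0.0208, 0, 0, 0, 0, 0.02, -0.0151, 0.0208, 0, 0, 0, 0, 0.02, -0.0151, 0.0208, 0, 0, 0, 0, 0.02, -0.0151, 0.0208, 0, 0, 0, 0, 0.02, 0, 0, 0, 0, 0, 0, 0.02, 0, 0, 0, 0, 0, 0, 0.02, 0, 0, 0, 0, 0, 0, 0.02]'

```text
time_s: 37.43
ee_pos: [0.6401, -0.0073, 0.0984]
orientation: [0.09, 0.996, -0.001, -0.001]
force: [-0.1, -0.1, -0.6]
finger_gap: 0.39
finger_force: 25.1
```

Call:
carry_out --plan '[0, 0, 0.014, 0, 0, 0, 0.02, 0, 0, 0.016, 0, 0, 0, 0.02, 0, 0, 0.014, 0, 0, 0, 0.02, 0, 0, 0.01, 0, 0, 0, 0.02, 0, 0, 0.006, 0, 0, 0, 0.02, 0, 0, 0.004, 0, 0, 0, 0.02, 0, 0, 0, 0, 0, 0, 0.02, 0, 0, 0, 0, 0, 0, 0.02]'

```text
time_s: 38.1
ee_pos: [0.6413, -0.0064, 0.0346]
orientation: [0.09, 0.996, 0.0, 0.0]
force: [0.7, 1.0, -1.3]
finger_gap: 0.384
finger_force: 25.1
```

Call:
carry_out --plan '[0, 0, 0.002, 0, 0, 0, 0.02, 0, 0, 0.002, 0, 0, 0, 0.02, 0, 0, 0.001, 0, 0, 0, 0.02, 0, 0, 0.001, 0, 0, 0, 0.02, 0, 0, 0.001, 0, 0, 0, 0.02, 0, 0, 0.0006, 0, 0, 0, 0.02, 0, 0, 0, 0, 0, 0, 0.02, 0, 0, 0, 0, 0, 0, 0.02]'

```text
time_s: 38.77
ee_pos: [0.6411, -0.0064, 0.027]
orientation: [0.09, 0.996, 0.0, 0.0]
force: [-1.1, 0.7, 1.9]
finger_gap: 0.384
finger_force: 25.2
```

Contact felt. Opening and lifting away.

Call:
carry_out --plan '[0, 0, 0, 0, 0, 0, 0.038, 0, 0, 0, 0, 0, 0, 0.045, 0, 0, 0, 0, 0, 0, 0.055, 0, 0, 0, 0, 0, 0, 0.055, 0, 0, -0.006, 0, 0, 0, 0.055, 0, 0, -0.014, 0, 0, 0, 0.055, 0, 0, -0.02, 0, 0, 0, 0.055, 0, 0, -0.02, 0, 0, 0, 0.055, 0, 0, -0.02, 0, 0, 0, 0.055, 0, 0, -0.02, 0, 0, 0, 0.055, 0, 0, -0.02, 0, 0, 0, 0.055, 0, 0, -0.02, 0, 0, 0, 0.055, 0, 0, -0.02, 0, 0, 0, 0.055, 0, 0, -0.02, 0, 0, 0, 0.055, 0, 0, 0, 0, 0, 0, 0.055, 0, 0, 0, 0, 0, 0, 0.055]'

```text
time_s: 40.1
ee_pos: [0.6421, -0.0063, 0.2092]
orientation: [0.09, 0.996, 0.0, 0.002]
force: [-0.8, -0.8, 0.3]
finger_gap: 0.645
finger_force: 0.0
```

Run:
```python
from h import *
go(.6409,-.0065,.2,79.7)
d=__import__("bench").r.get_image("scene")
cv2.imwrite("pics/s5.png",cv2.resize(d["image"][:,:,::-1],(800,600),interpolation=cv2.INTER_CUBIC))
```

```text
closing 79.68 turn -0.02 shift mm [ 1.1 -0.4  9.2] tilt fix [0.06 0.22 0.  ]
 pos [ 0.6421 -0.0063  0.2092] j [ 0.09  0.75 -0.28  1.54  0.25  0.88  1.11] F [-0.8 -0.8  0.3] gap mm 55.1 ff 0.0 t 40.1
```

View pics/s5.png

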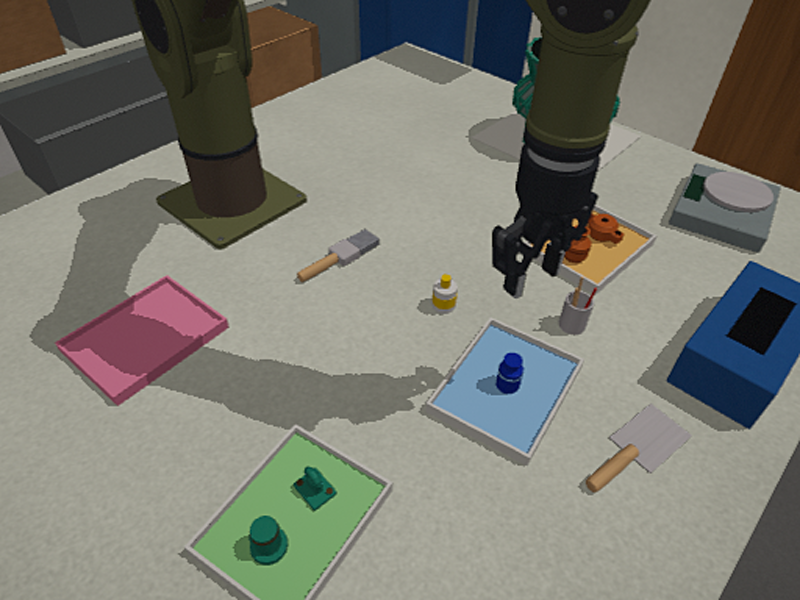

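The final view shows the flask upright in the blue tray (510,373), the foot (268,540) and loop (315,487) in the green tray, and the clay pieces in the orange tray (around 595,240). The bottle (445,293) and jar (575,312) have not moved, and the arm is clear.

```bash
python3 -c "
from bench import r
print(r.close_job())"
```

```text
the job is handed in; nothing more can be done
None
```

All five finds stand upright in their matching trays (bronze in green, clay in orange, flask in blue), the glue bottle and swab jar are where they stood, and the job was handed in at about 40 s; no verdict came back.

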